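# Peel the tray with the test tile off its stuck pile and hold it out

### The job

Two piles of nested grey trays stand on the bench, the top tray of each stuck fast in the one below, where its four feet have snapped in; one top tray has a test tile lying in it, the other a wooden rib. Peel the top tray with the tile off its pile by lifting one corner first (pulled up level, it brings the whole pile along), without touching the tile, shifting either pile or disturbing the other tray, the rib, the beater or the roll of tape. Then hold the tray up level, with the tile still lying flat in it, at least 20 cm above the bench, and finish while holding it there so that I can take the tile out.

Things in the scene. Friction and masses are not known exactly. Their poses are not given: they have to be found in the camera images.
- tray_left_centre (a point): top tray of the left pile, loose: grey formed plastic, 130 (x) x 170 (y) x 38 mm, 110 g; corners clipped at 45 degrees, each clipped edge 45 mm long, middle of its outer face at (+-49, +-69) mm. Upright rim band all round, 8 mm thick, 16 mm tall, its top 19 mm above this point: pinch it there, one finger inside. Floor top 16 mm below. Point: tray centre, half-way up; z up, y along the long side
- tray_right_centre (a point): top tray of the right pile, the same as the left one. Each top tray's band rests on the rim below, flush with it outside, so tips must stay above the band's foot (3 mm above this point). Under it four feet, each 22 mm in from a clipped edge, reach 13 mm down and are snapped under springy nubs of the tray below; a foot comes free within 6 mm of lift. One corner lifts with 6 to 9 N
- stack_left: the left pile below its top tray, loose, one piece of 1 kg: a plaster bat 170 (x) x 210 (y) x 20 mm and on it three more such trays, nested, rims 16 mm apart, the highest rim 90 mm up. Origin: centre of the bat's underside, on the bench; axes as the top tray's. The top tray's centre is 87 mm above it at the start
- stack_right: the right pile below its top tray, the same as the left one
- tile_centre (a point): the glazed ceramic test tile, a rounded block 59 x 47 x 15 mm, 40 to 85 g, lying flat and loose on the floor of one of the two top trays, the left or the right at random; the point is its centre, half-way up
- rib_centre (a point): the wooden kidney rib (a flat oval scraper), 40 x 100 x 8 mm, lying flat and loose on the floor of the other top tray; the point is its centre
- beater: wooden beater (a flat paddle with a round handle) lying behind the piles, 60 x 285 x 22 mm; origin at the centre of its underside, y along it
- tape: roll of tape lying flat behind the piles, 104 mm wide, 25 mm tall; origin at the centre of its underside
Things that resemble listed ones, but are neither listed nor needed, are in the scene too. What is shaped like the part that bears tray_right_centre but yellow is not meant. Leave any turquoise look-alike of the part that bears tile_centre alone.

How it is judged:
By the outcome, as a careful person would: the job done as asked, in the order asked, and still so for the second after the job is handed in, while the arm keeps its last pose, push and grip.
It also fails if it takes over 38 s, if anything falls off the work surface, if the arm or the gripper's body presses on something with over 40 N, if the wrist force passes 120 N, or if a joint passes its speed limit or range.

### The arm

A 7-joint arm with a two-finger parallel gripper is mounted at the origin on a cart in front of the work surface, level with it; the furniture and walls round the work are solid. World frame = base frame: x ahead of the robot, y to its left, z up, the work surface at z = 0. Lengths are in m, angles in rad, forces in N, time in s.
With the tool pointing down it reaches from about 0.4 to 0.9 m from the base axis. Payload 5.5 kg.
Tool frame: the origin (TCP) lies midway between the tips of the shut fingers; the grasp point (between the pads) lies 19 mm behind it (env.pinch_z is the distance from the TCP to the grasp point, in m); z points along the fingers, y is the direction in which the jaws open and shut (so a half turn about z gives the same grasp; the last joint's range is limited). The gripper opens to 85 mm and grips with 20 to 120 N. Pads are 22 mm wide; open, the fingers measure 114 mm over their backs; the gripper's body (76 mm by 85 mm) begins 54 mm behind the grasp point. The pads swing forward as they close: fully open they stand 13 mm farther back than shut.
Start: joints at [1.452, 0.501, -0.427, 1.55, 0.221, 1.138, -0.21], TCP at [0.242, -0.603, 0.231] pointing down, gripper open.
Joint ranges: [-2.88, 2.88], [-0.31, 2.03], [-1.54, 1.56], [0.2, 2.42], [-1.41, 4.55], [0.19, 2.02], [-2.57, 2.57]. Speed limits (rad/s): [2.57, 2.57, 3.14, 3.14, 3.14, 3.14, 3.14].

### API

Orientations are given as a rotation vector (axis times angle).
In Python, from workcell import env, vision gives the robot as it stands. Calls block until the motion is done:
- env.movep(position, orientation): joint-space move of the TCP to a pose.
- env.line_to(position, rot=None, vel=0.15, max_force=None): straight line of the TCP; rot=None keeps the orientation; vel is the mean speed in m/s. With max_force (N) it stops when the force on the tool has changed by that much, and returns True; else False.
- env.move_j(angles): joint-space move.
- env.gripper_to(opening, force=None): opening from 0.0 (shut) to 1.0 (fully open); force is the grip in N (None keeps the last); returns when the fingers have stopped.
- env.sleep(seconds).
- env.ik(position, orientation): joint angles nearest the present ones, or None.
- env.sense(): the state.
- vision.camera(name): name is "scene" or "top" or "wrist"; returns a dict with "color" (480x640x3 uint8, blue, green, red), "vertical_fov" (degrees; the focal length in pixels is half the picture's height over the tangent of half this angle, whatever the lens; pixels are square), "cx", "cy" (the principal point, pixels), "D" ([k1, k2, p1, p2, k3] as OpenCV has them; the pictures are not rectified), "eye" and "rotation" of the camera in the world. Camera axes: x right, y up, looking along -z (the intrinsics and any distortion apply to the point x, -y, -z); pixel columns grow to the right and rows downward; lengths in m; the calibration is good to about 2 mm. A picture is of the moment at which its call begins. There is no depth.
A pose or a line that the arm cannot do raises env.MotionError and nothing moves.
- env.finish_job(): hands the job in, once; it reports no verdict.
The state is a dict: "time_s": time; "joint_pos": joint angles; "joint_velocities": joint speeds; "joint_efforts": joint torques, N m; "tool_pos": TCP position; "eef_rot": TCP orientation; "wrist_force": force on the tool from outside, world axes, zero at the start; "torque": the same for the moment, N m; "gripper_width": opening from 0.0 (shut) to 1.0 (fully open).
Only numpy, scipy, OpenCV 4.12 (cv2) and the standard library are available. Lean on these libraries where they do the work, as an engineer would, in place of code of your own. Each camera call takes 0.05 s, during which the arm holds its last target.

## Working session

There is one attempt and no reset: what is moved stays moved. The work goes in short steps, each a Python script; the robot and the scene stay as the last script left them, time stands still between calls to the robot, and variables do not carry over. Pictures are saved under pics/ and viewed, and the job is handed in when it is done.

```bash
ls; mkdir -p pics
python3 - <<'E'
from workcell import env, vision
import cv2, numpy as np
for n in ["scene","top","wrist"]:
    c=vision.camera(n); cv2.imwrite(f"pics/{n}0.png",c["color"])
    print(n,c["vertical_fov"],c["cx"],c["cy"],c["D"],c["eye"],np.array(c["rotation"]).round(4).tolist())
s=env.sense(); print(s)
E
```

```text
pics
scene 48.37834398024098 318.06854750581647 242.14225797407224 [-0.00822067  0.          0.          0.          0.        ] [-0.20165996  0.69951199  0.57787815] [0.5571, -1.3049, -2.0573]
top 46.84999197620136 315.85915379956043 240.60355107902342 [-0.00773122  0.          0.          0.          0.        ] [ 0.39413872 -0.10558789  1.41759037] [0.0891, -0.0948, -1.5531]
wrist 61.18316736190588 313.93307950936384 230.79039896007947 [-0.02344587  0.          0.          0.          0.        ] [ 0.31607309 -0.57367991  0.37348582] [-0.273, 0.1863, -1.1789]
{'time_s': 0.15, 'joint_pos': array([ 1.45222269,  0.50164896, -0.4268219 ,  1.55122125,  0.22080859,
        1.13830072, -0.21030802]), 'joint_velocities': array([-4.64960432e-04, -1.97725086e-03, -1.48669253e-03, -3.39579391e-03,
       -4.64665140e-05, -1.41791869e-04,  1.44286272e-03]), 'joint_efforts': array([-8.00980342e-03, -5.70045841e+01, -5.82554027e+00, -2.81288373e+01,
        1.07792873e-02,  7.82679155e-03,  2.41583939e-05]), 'tool_pos': array([ 0.24193051, -0.60271357,  0.23048194]), 'eef_rot': array([-3.08303900e+00, -5.95816148e-01,  3.82940585e-04]), 'wrist_force': array([ 0.0051319 ,  0.19125274, -0.65643057]), 'torque': array([1.84001572e-02, 1.08562232e-02, 5.50987644e-05]), 'gripper_width': 0.9956423748439981}
```

View pics/scene0.png

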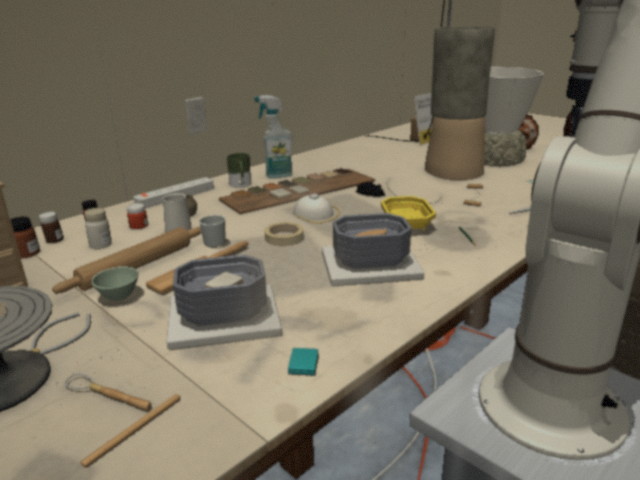

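View pics/top0.png

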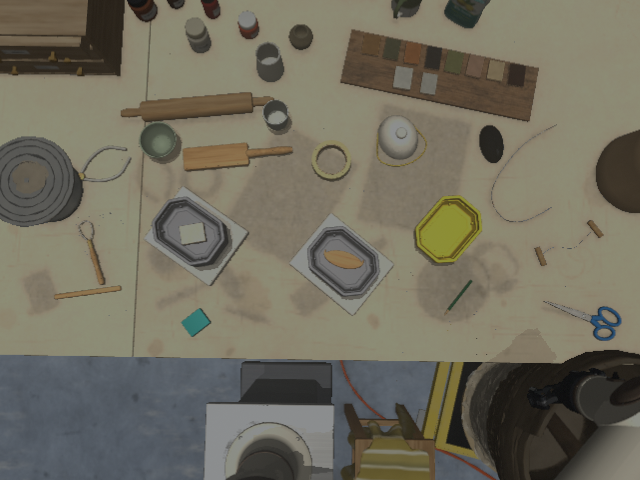

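View pics/wrist0.png

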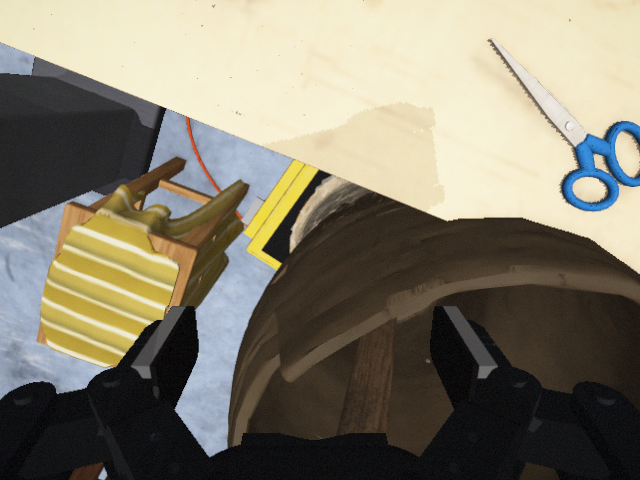

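The tile (off-white block at top-view pixel 192,233) is in the left grey tray. The rib (342,259) is in the right one. The yellow tray (448,229) and the turquoise block (196,322) are the decoys. I'll enlarge the left pile next.

Run:
```python
import cv2
a=cv2.imread("pics/top0.png")[180:290,135:260]; cv2.imwrite("pics/topc.png",cv2.resize(a,None,fx=5,fy=5,interpolation=cv2.INTER_CUBIC))
a=cv2.imread("pics/scene0.png")[240:350,155:290]; cv2.imwrite("pics/scenec.png",cv2.resize(a,None,fx=5,fy=5,interpolation=cv2.INTER_CUBIC))
```

```text
(no output)
```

View pics/topc.png

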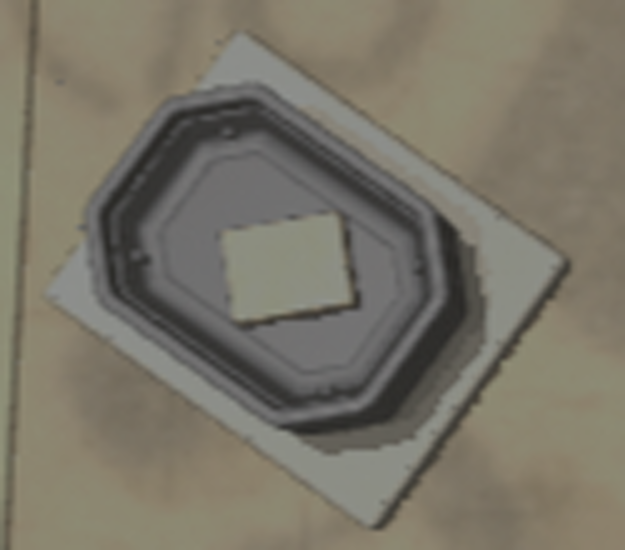

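View pics/scenec.png

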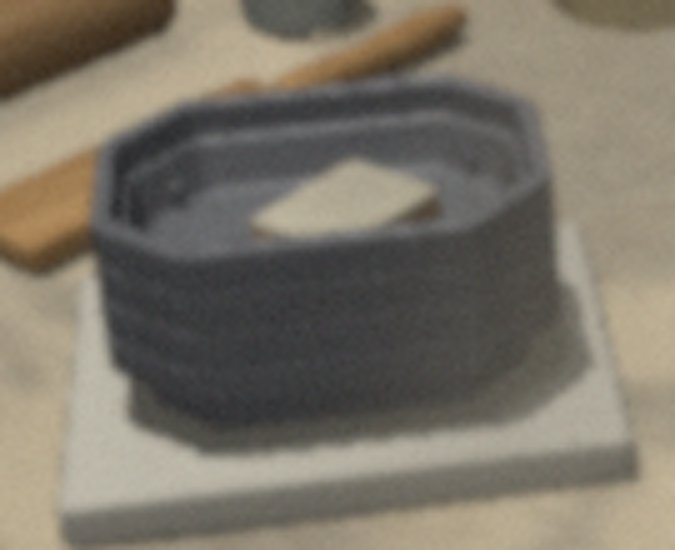

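The crop confirms it: an off-white tile in the left grey tray, with rim vertices and bat corners readable. I'll fit the pose from these points in both views.

```bash
cat > h.py <<'E'
import numpy as np, cv2
from scipy.spatial.transform import Rotation as R
from scipy.optimize import least_squares
CAMS={"scene":(48.37834398024098,318.06854750581647,242.14225797407224,-0.00822067,[-0.20165996,0.69951199,0.57787815],[0.5571,-1.3049,-2.0573]),
"top":(46.84999197620136,315.85915379956043,240.60355107902342,-0.00773122,[0.39413872,-0.10558789,1.41759037],[0.0891,-0.0948,-1.5531])}
def proj(cam,P):
    f,cx,cy,k1,eye,rv=cam; F=240/np.tan(np.radians(f/2))
    p=(np.atleast_2d(P)-eye)@R.from_rotvec(rv).as_matrix()
    p=p*[1,-1,-1]
    return cv2.projectPoints(p.astype(float),np.zeros(3),np.zeros(3),np.array([[F,0,cx],[0,F,cy],[0,0,1.]]),np.array([k1,0,0,0,0.]))[0].reshape(-1,2)
d=45/np.sqrt(2)
OCT=np.array([[65,85-d],[65,-85+d],[65-d,-85],[-65+d,-85],[-65,-85+d],[-65,85-d],[-65+d,85],[65-d,85]])/1000
BAT=np.array([[85,105],[85,-105],[-85,-105],[-85,105]])/1000
def w(x,y,a,pts,z):
    c,s=np.cos(a),np.sin(a)
    return np.c_[pts@np.array([[c,s],[-s,c]])+[x,y],np.full(len(pts),z)]
E
python3 - <<'E'
from h import *
def up(L,ox,oy): return (np.array(L)+.5)/5-.5+[ox,oy]
tr=up([(163,98),(262,83),(435,208),(447,290),(365,408),(283,425),(105,302),(88,213)],135,180)
tb=up([(240,30),(568,262),(378,527),(45,293)],135,180)
sr=up([(190,102),(430,78),(532,95),(550,200),(475,240),(200,262),(100,230),(98,160)],155,240)
T,S=CAMS["top"],CAMS["scene"]
from scipy.optimize import linear_sum_assignment
from scipy.spatial.distance import cdist
best=None
def pts(p): 
    return proj(T,w(*p[:3],OCT,.106)),proj(T,w(*p[:3],BAT,.02)),proj(S,w(*p[:3],OCT,.106))
for a0 in np.radians(range(-90,90,15)):
  p=np.array([.45,.2,a0])
  for it in range(8):
    def match(m,o): i,j=linear_sum_assignment(cdist(m,o)**2); return o[j]
    M=[match(m,o) for m,o in zip(pts(p),(tr,tb,sr))]
    r=least_squares(lambda q:np.concatenate([(m-o).ravel() for m,o in zip(pts(q),M)]),p); p=r.x
  if best is None or r.cost<best[0]: best=(r.cost,p,M)
c,p,M=best; print(c,p,np.degrees(p[2]))
for m,o in zip(pts(p),M): print((m-o).round(1).tolist())
for sx in(1,-1):
  for sy in(1,-1): print(sx,sy,w(*p,np.array([[sx*.049,sy*.069]]),.1),np.degrees(p[2]+np.arctan2(sy,sx)))
E
```

```text
69.46843444728925 [ 0.56805871  0.19788607 -0.58183646] -33.33677374822381
[[-1.7, -0.1], [-0.3, -0.5], [0.5, 1.4], [0.7, 0.8], [-1.6, 0.9], [-2.3, 0.4], [-1.7, -0.1], [-0.4, 0.3]]
[[-1.5, -0.4], [-0.1, -1.2], [-0.9, 1.1], [-1.7, 1.3]]
[[-1.2, -1.0], [4.4, -1.9], [1.4, -0.2], [1.9, -5.8], [1.6, -3.7], [-3.4, -1.1], [-1.3, -1.2], [0.3, -3.6]]
1 1 [[0.64691557 0.22860405 0.1       ]] 11.663226251776189
1 -1 [[0.57107641 0.11331129 0.1       ]] -78.3367737482238
-1 1 [[0.565041   0.28246085 0.1       ]] 101.6632262517762
-1 -1 [[0.48920184 0.16716808 0.1       ]] -168.3367737482238
```

```bash
cat >> h.py <<'E'
def toolR(yaw, flip=False):
    y=np.array([np.cos(yaw),np.sin(yaw),0]); y=-y if flip else y
    z=np.array([0,0,-1.]); return np.c_[np.cross(y,z),y,z]
rv=lambda M:R.from_matrix(M).as_rotvec()
E
python3 - <<'E'
from h import *
from workcell import env
p=np.array([.4892,.1672,0]); yaw=np.radians(11.66)
n=np.array([np.cos(yaw),np.sin(yaw),0]); t=np.cross(n,[0,0,1.]) 
print(R.from_rotvec(env.sense()["eef_rot"]).as_matrix().round(3))
for f in (0,1):
  M=toolR(yaw,f)
  for nm,pos,MM in [("pre",p+[0,0,.2],M),("g",p+[0,0,.0925],M),("tilt",p+[0,0,.14]+n*.01,R.from_rotvec(-t*np.radians(17)).as_matrix()@M),("hold",p+[0,0,.33],M),("hold2",p+[0,0,.33]-n*.03,M)]:
    q=env.ik(pos,rv(MM)); print(f,nm,None if q is None else np.round(q,2),MM[:,2].round(2))
E
```

```text
[[ 0.928  0.373 -0.001]
 [ 0.373 -0.928  0.001]
 [ 0.    -0.002 -1.   ]]
0 pre [ 0.59  0.62 -1.3   1.9   0.66  1.15 -0.75] [ 0.  0. -1.]
0 g [ 0.43  0.69 -1.06  1.98  0.76  0.94 -0.82] [ 0.  0. -1.]
0 tilt [ 0.28  0.75 -0.93  1.68  0.49  1.31 -0.58] [-0.29 -0.06 -0.96]
0 hold [ 0.64  0.38 -1.29  1.74  0.38  1.31 -0.52] [ 0.  0. -1.]
0 hold2 [ 0.71  0.28 -1.29  1.8   0.28  1.27 -0.45] [ 0.  0. -1.]
1 pre [ 0.59  0.62 -1.3   1.9   0.66  1.15  2.39] [ 0.  0. -1.]
1 g [ 0.55  0.89 -1.3   1.98  0.98  1.12  2.16] [ 0.  0. -1.]
1 tilt [ 0.45  1.   -1.31  1.67  0.78  1.49  2.33] [-0.29 -0.06 -0.96]
1 hold [ 0.71  0.5  -1.45  1.74  0.51  1.37  2.5 ] [ 0.  0. -1.]
1 hold2 None [ 0.  0. -1.]
```

Run:
```python
from h import *
from workcell import env,vision
yaw=np.radians(11.66); M=toolR(yaw)
env.line_to([.242,-.58,.33],vel=.3)
env.movep([.45,-.2,.38],rv(M))
env.gripper_to(.36,force=20)
env.movep([.4892,.1672,.2],rv(M))
c=vision.camera("wrist"); cv2.imwrite("pics/w1.png",c["color"])
import pickle; pickle.dump({k:c[k] for k in c if k!="color"},open("w1.pkl","wb"))
s=env.sense(); print(s["time_s"],s["tool_pos"],s["gripper_width"],s["wrist_force"],c["eye"],c["rotation"])
```

```text
4.375 [0.49002054 0.16588235 0.20015169] 0.3605921251208735 [-0.2469006  -0.25149872 -0.29241757] [0.47519119 0.24316465 0.34315136] [-0.31195997 -0.03208864  0.19977738]
```

View pics/w1.png

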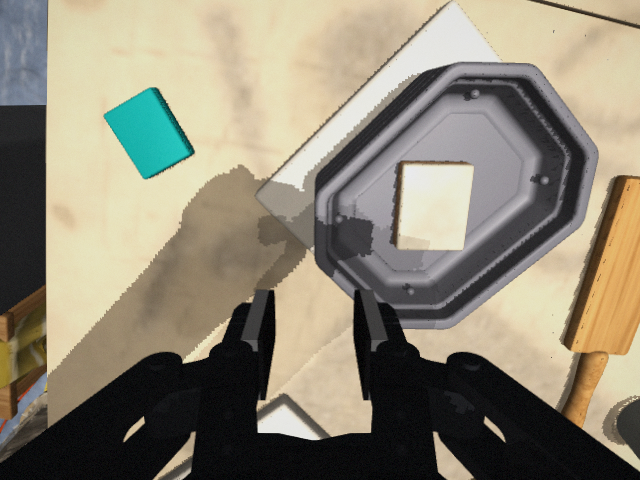

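The wrist view shows the near clipped edge at column ~316, rows ~178–265, and the tile at (435,205). I'll enlarge it to read the rim vertices.

Run:
```python
import cv2
a=cv2.imread("pics/w1.png")
b=a[150:350,300:500]; cv2.imwrite("pics/w1a.png",cv2.resize(b,None,fx=3,fy=3,interpolation=cv2.INTER_CUBIC))
b=a[45:235,410:610]; cv2.imwrite("pics/w1b.png",cv2.resize(b,None,fx=3,fy=3,interpolation=cv2.INTER_CUBIC))
```

```text
(no output)
```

View pics/w1a.png

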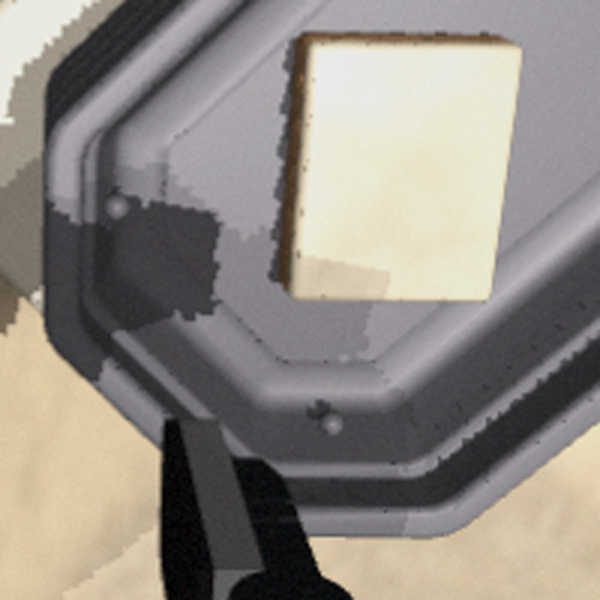

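View pics/w1b.png

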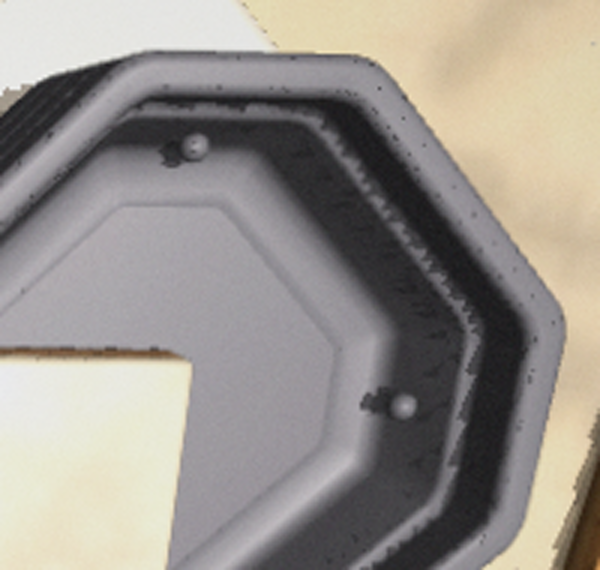

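```bash
cat > fit.py <<'E'
from h import *
import pickle
c=pickle.load(open("w1.pkl","rb"))
W=(c["vertical_fov"],c["cx"],c["cy"],c["D"][0],c["eye"],c["rotation"])
a=lambda L:(np.array(L)+.5)/3-.5+[300,150]
b=lambda L:(np.array(L)+.5)/3-.5+[410,45]
# vertices OCT order: 0(+,+y) 1(+,-y)2 3 4(-,-)5 6 7; sides (i,i+1)
S={3:a([(45,180),(45,300)]),4:a([(75,360),(160,445)]),2:None}
sides=[((3,4),a([(45,180),(45,240),(45,300)])),((5,6),a([(360,537),(420,538)])),((6,7),None)]
# near clip = (-,-): verts 3,4 ; -x long side: 4,5 ; +y,-x clip 5,6 ; short +y 6,7; far clip 7,0 ; +x long 0,1; clip 1,2; short -y 2,3
obs=[((3,4),a([(45,180),(45,240),(45,300)])),((7,0),b([(560,345),(547,420),(535,490)])),
((1,2),b([(180,51),(250,52),(330,53)])),((5,6),a([(360,537),(420,538)])),
((0,1),b([(420,120),(480,197),(540,275)])),((4,5),a([(75,360),(160,445)])),((6,7),a([(480,513),(560,455)])),((2,3),b([(20,195),(110,85)]))]
def res(p,which=None):
    v=proj(W,w(*p,OCT,.106)); out=[]
    for (i,j),o in obs:
        d=v[j]-v[i]; n=np.array([-d[1],d[0]])/np.hypot(*d); out.append((o-v[i])@n)
    return out
E
python3 - <<'E'
from fit import *
p0=[.568,.198,-.582]
v=proj(W,w(*p0,OCT,.106)); print(v.round(0).tolist())
E
```

```text
[[582.0, 222.0], [449.0, 330.0], [382.0, 330.0], [311.0, 265.0], [311.0, 196.0], [449.0, 60.0], [530.0, 61.0], [597.0, 148.0]]
```

```bash
cat >> fit.py <<'E'
obs=[((3,4),a([(45,180),(45,240),(45,300)])),((7,0),b([(560,345),(547,420),(535,490)])),
((5,6),b([(180,51),(250,52),(330,53)])),((1,2),a([(360,537),(420,538)])),
((6,7),b([(420,120),(480,197),(540,275)])),((2,3),a([(75,360),(160,445)])),((0,1),a([(480,513),(560,455)])),((4,5),b([(20,195),(110,85)]))]
E
python3 - <<'E'
from fit import *
r=least_squares(lambda p:np.concatenate(res(p)),[.568,.198,-.582],loss='soft_l1')
p=r.x; print(p,np.degrees(p[2])); [print(o[0],x.round(1)) for o,x in zip(obs,res(p))]
print(w(*p,np.array([[-.049,-.069],[.049,.069]]),.1))
r=least_squares(lambda q:np.concatenate(res(q[:3])) if 0 else np.concatenate([x for x in [ (lambda v:[((o-v[i])@(np.array([-(v[j]-v[i])[1],(v[j]-v[i])[0]])/np.hypot(*(v[j]-v[i])))) for (i,j),o in obs])(proj(W,w(*q[:3],OCT,q[3])))][0]]),[*p,.106]); print(r.x,r.cost)
E
```

```text
[ 0.57018155  0.19801817 -0.60909783] -34.89873496123888
(3, 4) [0.2 0.8 1.3]
(7, 0) [3.5 2.  0.5]
(5, 6) [ 0.5 -0.  -0.7]
(1, 2) [1.3 1.3]
(6, 7) [2.7 1.3 0.2]
(2, 3) [3.  2.4]
(0, 1) [0.9 0. ]
(4, 5) [8.4 2. ]
[[0.49051667 0.16946107 0.1       ]
 [0.64984643 0.22657526 0.1       ]]
[ 0.57157684  0.19771109 -0.60831359  0.1031903 ] 37.32671192954575
```

Run:
```python
from fit import *
O=[(o,q) for o,q in obs if o!=(4,5)]
def f(p):
    v=proj(W,w(*p[:3],OCT*(1-p[3]),.106)); return np.concatenate([((q-v[i])@(np.array([-(v[j]-v[i])[1],(v[j]-v[i])[0]])/np.hypot(*(v[j]-v[i])))) for (i,j),q in O])
r=least_squares(f,[.57,.198,-.6,0]); p=r.x; print(p,np.degrees(p[2]),f(p).round(1),r.cost)
p=p[:3]
print(w(*p,np.array([[-.049,-.069],[.049,.069]]),.1))
im=cv2.imread("pics/w1.png"); im=cv2.resize(im[40:345,300:610],None,fx=2.5,fy=2.5,interpolation=cv2.INTER_CUBIC)
v=proj(W,w(*p,OCT*.995,.106)); v=((v-[300,40]+.5)*2.5-.5)
cv2.polylines(im,[np.int32(v*8)],True,(0,0,255),1,cv2.LINE_AA,3)
from h import *
k=(OCT[3]+OCT[4])/2; n=k/np.hypot(*k)
cv2.imwrite("pics/ov.png",im[:600,:800])
```

```text
[ 0.56983993  0.19856534 -0.59183411  0.00982766] -33.90959681471198 [-0.8 -0.6 -0.4  0.9 -0.2 -1.2  0.  -0.  -0.2 -0.3 -0.6  0.9  0.2 -0.2
  2.   0.8  0.3 -1.1] 5.255733472376574
[[0.4906799  0.16863726 0.1       ]
 [0.64899995 0.22849342 0.1       ]]
```

View pics/ov.png

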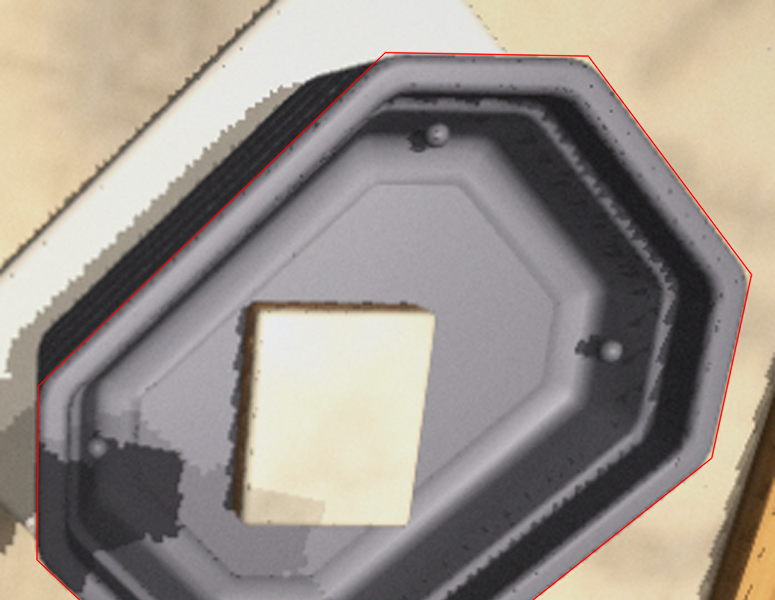

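```bash
cat >> h.py <<'E'
yaw=np.radians(11.1); n=np.array([np.cos(yaw),np.sin(yaw),0]); t=np.cross(n,[0,0,1.])
M0=toolR(yaw); G=np.array([.4907,.1686,0])+n*.004
E
python3 - <<'E'
from h import *
from workcell import env,vision
s=env.sense(); print(s["time_s"],s["tool_pos"])
env.line_to(G+[0,0,.135],rot=rv(M0),vel=.12)
s=env.sense(); print(s["time_s"],s["tool_pos"]-G,s["wrist_force"])
print(env.line_to(G+[0,0,.0935],vel=.06,max_force=5))
env.gripper_to(.22,force=20)
s=env.sense(); print(s["time_s"],s["tool_pos"]-G,s["wrist_force"],s["gripper_width"])
c=vision.camera("wrist"); cv2.imwrite("pics/w2.png",c["color"])
c=vision.camera("scene"); cv2.imwrite("pics/s2.png",cv2.resize(c["color"][200:350,140:320],None,fx=4,fy=4,interpolation=cv2.INTER_CUBIC))
E
```

```text
4.375 [0.49002054 0.16588235 0.20015169]
5.0667 [0.00017175 0.00031944 0.13537219] [ 0.01852711 -0.42333143 -0.73999453]
False
6.1833 [1.84952953e-04 6.28978801e-05 9.37833918e-02] [-0.77203047 -0.12293747 -0.91930331] 0.2179814151939871
```

View pics/w2.png

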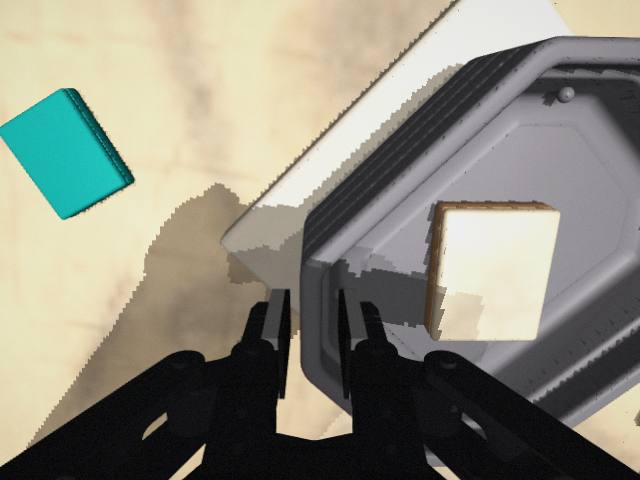

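View pics/s2.png

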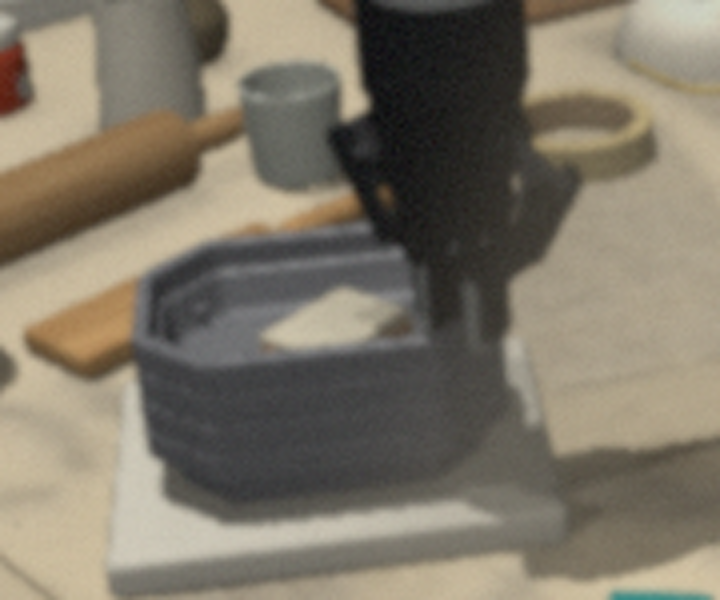

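Seen from the wrist, the band (columns 302–322) lies between the fingers (gap 288–342), about 1 mm to the left of centre. I'll close in small steps while watching the side force.

Run:
```python
from h import *
from workcell import env,vision
P=G-n*.0005
def fn():
    f=[]
    for _ in range(3): f.append(env.sense()["wrist_force"]); env.sleep(.02)
    return np.mean(f,0)
f0=fn()
env.line_to(P+[0,0,.0925],vel=.05)
f0=fn(); print("f0",f0)
for g in (.17,.145,.13,.12,.11):
    env.gripper_to(g,force=20)
    f=fn()-f0; s=env.sense(); print(g,s["gripper_width"].round(4),f.round(2),"n",(f@n).round(2),s["time_s"],((s["tool_pos"]-P)@n*1000).round(2),s["tool_pos"][2])
    if abs(f@n)>1.5: break
```

```text
f0 [-0.34008037  0.03894719 -0.01679683]Traceback (most recent call last):
  File "<stdin>", line 13, in <module>
AttributeError: 'float' object has no attribute 'round'
```

```bash
cat >> h.py <<'E'
def fn(env,k=3):
    f=[]
    for _ in range(k): f.append(env.sense()["wrist_force"]); env.sleep(.02)
    return np.mean(f,0)
F0=np.array([-0.34,0.04,-0.02])
E
python3 - <<'E'
from h import *
from workcell import env,vision
P=G-n*.0005
for g in (.145,.13,.12,.11):
    env.gripper_to(g,force=20)
    f=fn(env)-F0; s=env.sense(); print(g,round(s["gripper_width"],4),f.round(2),"n",(f@n).round(2),s["time_s"],((s["tool_pos"]-P)@n*1000).round(2),s["tool_pos"][2])
    if abs(f@n)>1.5: break
E
```

```text
0.145 0.1473 [0.16 0.37 0.32] n 0.23 7.175 -0.02 0.0925012604667658
0.13 0.1302 [ 0.31 -0.38 -0.65] n 0.23 7.4417 -0.01 0.09249502838598365
0.12 0.12 [ 0.14 -0.01  0.2 ] n 0.14 7.7083 -0.0 0.09250452480125346
0.11 0.1115 [ 0.23 -0.29 -0.13] n 0.17 7.975 0.02 0.09250689688278463
```

Run:
```python
from h import *
from workcell import env,vision
P=G-n*.0005
for g,fo in ((.1,20),(.09,20),(0.0,90)):
    env.gripper_to(g,force=fo)
    f=fn(env)-F0; s=env.sense(); print(g,round(s["gripper_width"],4),f.round(2),"n",(f@n).round(2),s["time_s"],((s["tool_pos"]-P)@n*1000).round(2),s["tool_pos"][2],s["torque"].round(2))
    if abs(f@n)>2.5: break
```

```text
0.1 0.1017 [-0.48 -0.17  0.87] n -0.51 8.2417 -0.18 0.09244523906747346 [-0.04  0.19 -0.02]
0.09 0.0879 [-1.73 -0.77  1.43] n -1.84 8.5083 -0.21 0.09247186268520986 [-0.09  0.32 -0.09]
0.0 0.0658 [-2.62 -1.64  5.76] n -2.89 8.775 -0.11 0.0927211834267431 [-0.33  0.66 -0.1 ]
```

Gripped at 90 N: width steady, about 2.9 N of side force. Next I'll peel by rotating about the far clipped edge in small steps, watching force and pictures.

```bash
cat >> h.py <<'E'
C=np.array([.5698,.1986,.087])
PIV=np.array([.5698,.1986,0])+n*.0834; PIV[2]=.090
GR=G-n*.0005+[0,0,.0927]
def tilt(th):
    Q=R.from_rotvec(-t*np.radians(th)).as_matrix()
    return PIV+Q@(GR-PIV), rv(Q@M0)
def snap(vision,tag):
    c=vision.camera("wrist"); cv2.imwrite(f"pics/w{tag}.png",c["color"])
    c=vision.camera("scene"); cv2.imwrite(f"pics/s{tag}.png",cv2.resize(c["color"][200:350,140:320],None,fx=4,fy=4,interpolation=cv2.INTER_CUBIC))
E
python3 - <<'E'
from h import *
from workcell import env,vision
for th in (1,2,3,4,5):
    p,r=tilt(th); env.line_to(p,rot=r,vel=.02)
    s=env.sense(); f=s["wrist_force"]-F0; print(th,round(s["time_s"],2),"n",(f@n).round(1),"z",f[2].round(1),"tq_t",(s["torque"]@t).round(2),"err",((s["tool_pos"]-p)*1000).round(1),round(s["gripper_width"],4))
snap(vision,3)
E
```

```text
1 9.07 n 0.6 z -0.2 tq_t 0.12 err [ 0.6  0.2 -0. ] 0.0625
2 9.37 n 1.5 z -1.1 tq_t 0.29 err [0.4 0.  0.1] 0.0617
3 9.66 n -1.2 z 2.1 tq_t -0.12 err [-0.2  0.   0.3] 0.0641
4 9.95 n -1.2 z 2.4 tq_t -0.29 err [-0.2 -0.2  0.1] 0.0652
5 10.24 n -1.4 z 0.6 tq_t -0.32 err [-0.1 -0.4 -0.2] 0.0612
```

View pics/w3.png

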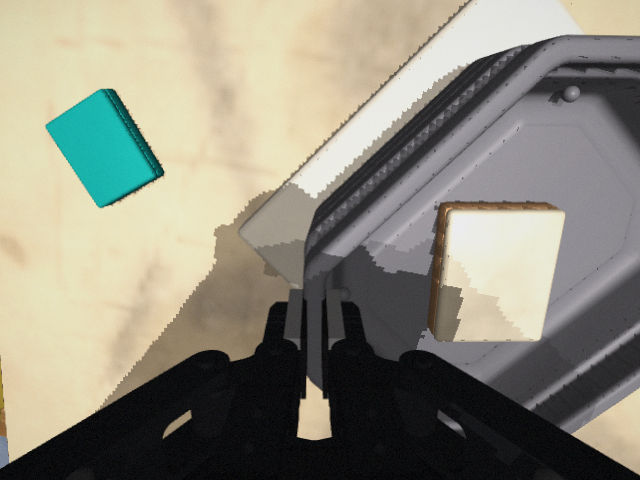

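View pics/s3.png

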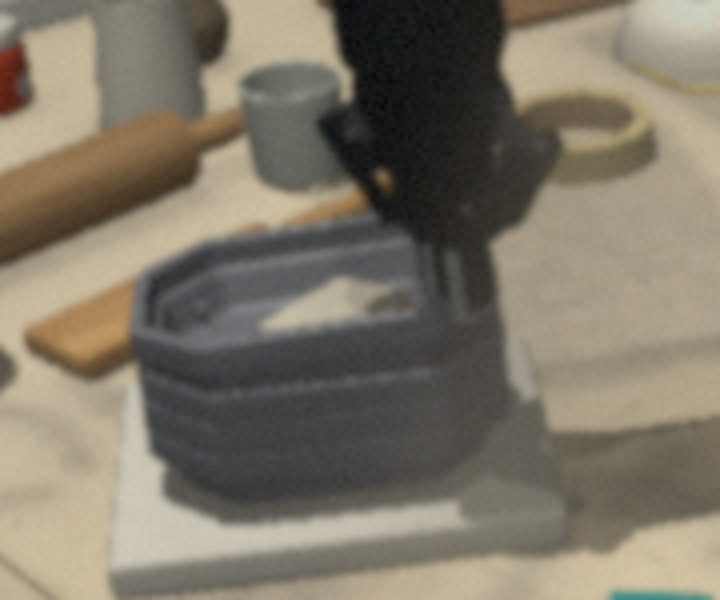

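The tray is peeling: the gap is open at the near corner, the bat hasn't moved in the scene view, and the tile is still flat in the same place. Continuing.

Run:
```python
from h import *
from workcell import env,vision
for th in (6.5,8,9.5,11):
    p,r=tilt(th); env.line_to(p,rot=r,vel=.025)
    s=env.sense(); f=s["wrist_force"]-F0; print(th,round(s["time_s"],2),"n",(f@n).round(1),"z",f[2].round(1),"tq_t",(s["torque"]@t).round(2),"err",((s["tool_pos"]-p)*1000).round(1),round(s["gripper_width"],4))
snap(vision,4)
```

```text
6.5 10.67 n -1.1 z -0.3 tq_t -0.02 err [ 0.2  0.2 -0.1] 0.0608
8 10.99 n 0.5 z -2.0 tq_t 0.26 err [ 0.3  0.6 -0. ] 0.0605
9.5 11.32 n 1.2 z -1.0 tq_t 0.35 err [ 0.2  0.3 -0.1] 0.0633
11 11.64 n 0.6 z -0.2 tq_t 0.37 err [ 0.1  0.1 -0.1] 0.0582
```

View pics/w4.png

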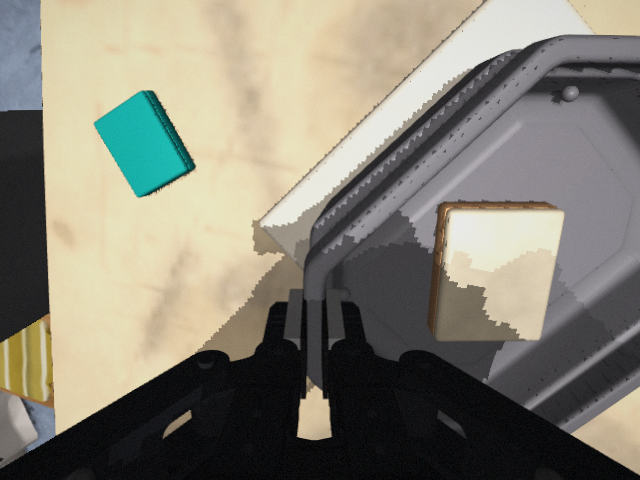

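View pics/s4.png

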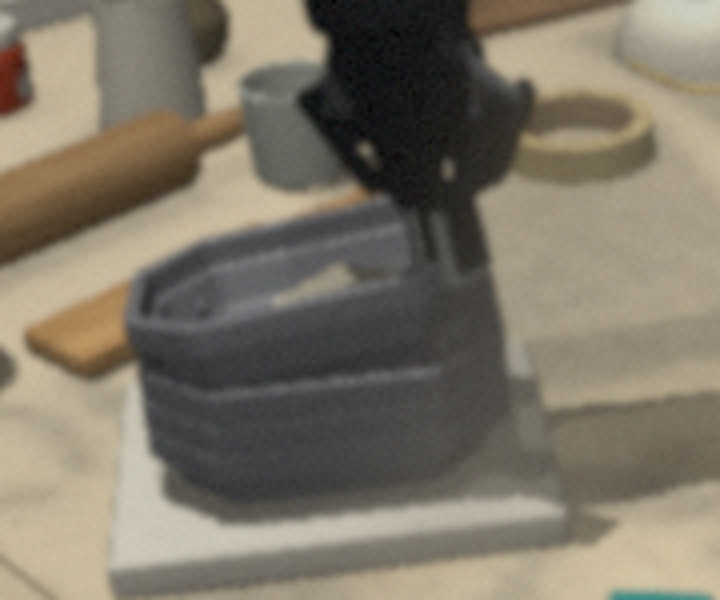

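The tile hasn't moved at 11° (the far foot is about 4 mm up). Next is a force-limited lift to free the last foot.

Run:
```python
from h import *
from workcell import env,vision
p,r=tilt(11)
for dz in (.0015,.003,.0045,.006):
    hit=env.line_to(p+[0,0,dz],rot=r,vel=.012,max_force=4)
    s=env.sense(); f=s["wrist_force"]-F0; print(dz,hit,round(s["time_s"],2),"n",(f@n).round(1),"z",f[2].round(1),"tq_t",(s["torque"]@t).round(2),"err",((s["tool_pos"]-p)*1000).round(1))
    if hit: break
snap(vision,5)
```

```text
0.0015 False 12.02 n 1.2 z -1.4 tq_t 0.15 err [-0.3 -0.1  1.5]
0.003 False 12.29 n 0.3 z -1.9 tq_t 0.13 err [0.  0.  3.1]
0.0045 False 12.57 n 1.6 z -1.9 tq_t 0.17 err [0.1 0.1 4.6]
0.006 False 12.84 n 0.3 z -2.2 tq_t 0.15 err [0.1 0.  6.1]
```

View pics/s5.png

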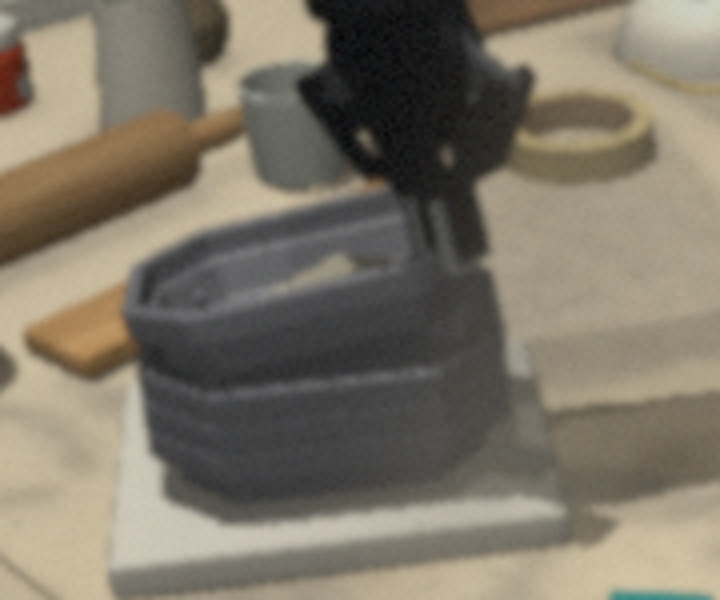

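View pics/w5.png

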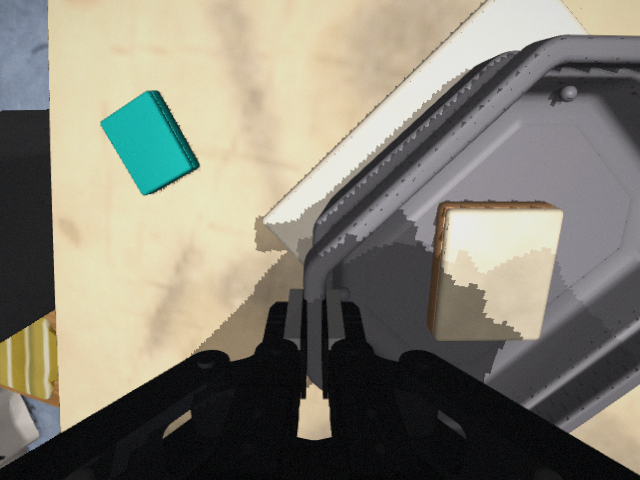

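All feet are free: vertical load is steady at about 2 N (tray plus tile) with no pull, and the bat hasn't moved. I'll lift clear, then level while rising.

Run:
```python
from h import *
from workcell import env,vision
p,r=tilt(11)
env.line_to(p+[0,0,.06],rot=r,vel=.06)
q=GR.copy(); q[2]=.285
env.line_to(q,rot=rv(M0),vel=.06)
env.sleep(.3)
s=env.sense(); f=s["wrist_force"]-F0; print(round(s["time_s"],2),s["tool_pos"],f.round(1),s["torque"].round(2),s["gripper_width"])
import pickle
for k in ("wrist","scene","top"):
    c=vision.camera(k); cv2.imwrite(f"pics/{k}6.png",c["color"])
    pickle.dump({x:c[x] for x in c if x!="color"},open(f"{k}6.pkl","wb"))
```

```text
16.13 [0.49410121 0.16929606 0.28489352] [ 0.5  0.4 -2.5] [-0.1   0.14 -0.01] 0.0654111840417866
```

View pics/wrist6.png

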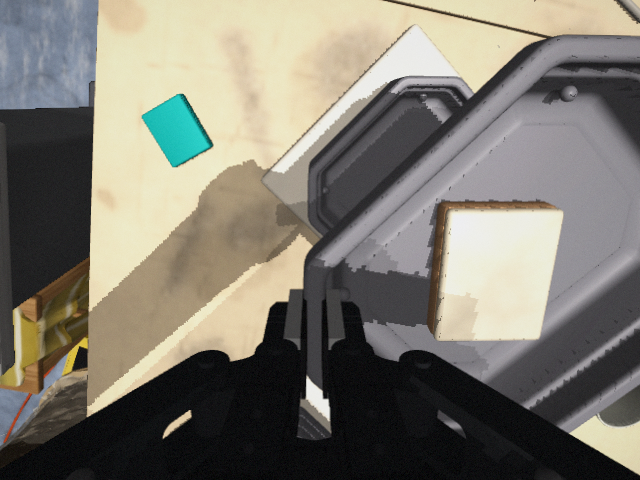

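View pics/scene6.png

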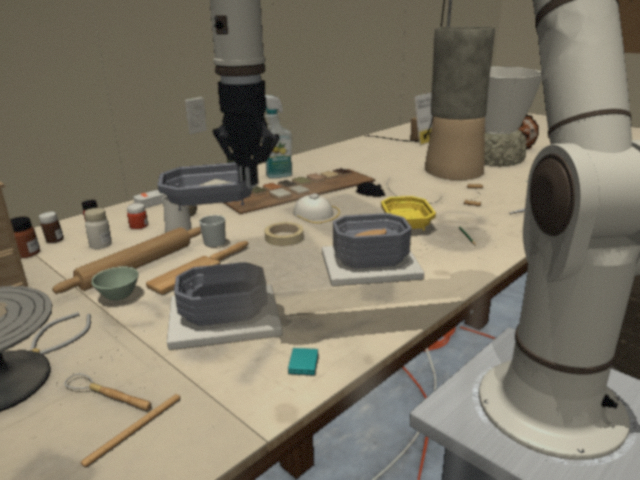

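View pics/top6.png

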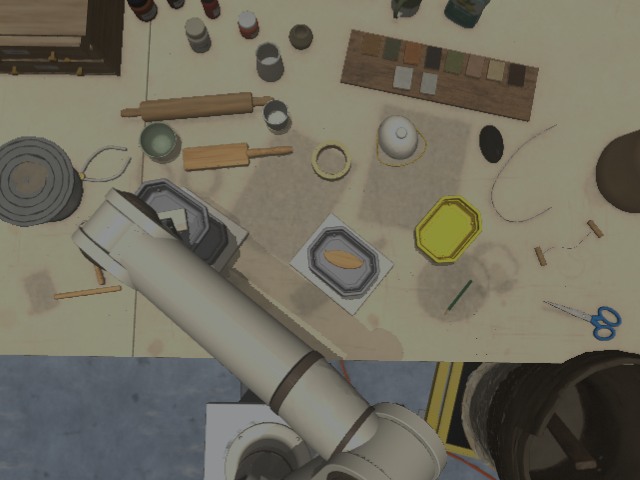

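The tray with the tile is held high. In the scene view both piles, the rib, the beater and the tape look unmoved. I'll check how level it is by tracking tray features from the picture before the grip (w2) to this one, and check the bat for shift.

Run:
```python
from h import *
import pickle
c=pickle.load(open("wrist6.pkl","rb"))
F=240/np.tan(np.radians(c["vertical_fov"]/2)); K=np.array([[F,0,c["cx"]],[0,F,c["cy"]],[0,0,1.]]); D=np.array(c["D"],float)
a=cv2.imread("pics/w2.png",0); b=cv2.imread("pics/wrist6.png",0)
mask=np.zeros_like(a); mask[35:340,350:640]=255; 
pts=cv2.goodFeaturesToTrack(a,150,.01,5,mask=mask)
q,st,e=cv2.calcOpticalFlowPyrLK(a,b,pts,None,winSize=(15,15)); bk,st2,_=cv2.calcOpticalFlowPyrLK(b,a,q,None,winSize=(15,15))
ok=(st&st2).ravel().astype(bool)&(np.abs(bk-pts).max((1,2))<.3)
P=pts[ok].reshape(-1,2);Q=q[ok].reshape(-1,2); d=Q-P
m=np.median(d,0); k=np.hypot(*(d-m).T)<4; P,Q=P[k],Q[k]; print(len(P),m)
for x in sorted(zip(P.round().tolist(),(Q-P).round(1).tolist()))[::max(1,len(P)//18)]: print(x)
# camera at w2: same orientation, eye shifted
eye2=np.array(c["eye"])+ (G+[.000185,.00006,.09378]) - np.array([.49410121,.16929606,.28489352])
Rc=R.from_rotvec(c["rotation"]).as_matrix()
ray=(cv2.undistortPoints(P[:,None].astype(float),K,D)[:,0]); ray=np.c_[ray[:,0],-ray[:,1],-np.ones(len(P))]@Rc.T
def inter(z): return eye2+ray*((z-eye2[2])/ray[:,2])[:,None]
# assign depth: rim if outside inner, floor otherwise, tile top if on tile
X=inter(.071); rim=inter(.106)
l=(rim-[.5698,.1986,0])@np.c_[[np.cos(-.592),np.sin(-.592),0],[-np.sin(-.592),np.cos(-.592),0]]
tile=(P[:,0]>428)&(P[:,0]<566)&(P[:,1]>196)&(P[:,1]<345)
lf=(X-[.5698,.1986,0])@np.c_[[np.cos(-.592),np.sin(-.592),0],[-np.sin(-.592),np.cos(-.592),0]]
fl=(abs(lf[:,0])<.04)&(abs(lf[:,1])<.06)&~tile
on=(np.maximum(abs(l[:,0])-.065,abs(l[:,1])-.085)<.003)&(np.maximum(abs(l[:,0])-.055,abs(l[:,1])-.075)>0)&~tile&~fl
X[tile]=inter(.086)[tile]; X[on]=rim[on]; use=tile|fl|on; print(tile.sum(),fl.sum(),on.sum())
X,Q=X[use],Q[use]
Y=((X-eye2)@Rc)*[1,-1,-1]  # cv cam coords at w2
r=least_squares(lambda s:(cv2.projectPoints(R.from_rotvec(s[:3]).apply(Y-Y.mean(0))+Y.mean(0)+s[3:],np.zeros(3),np.zeros(3),K,D)[0][:,0]-Q).ravel(),np.zeros(6),x_scale=[.01]*3+[.001]*3,loss='soft_l1')
w_=Rc@(r.x[:3]*[1,-1,-1]); print("rot deg world",np.degrees(w_).round(2),"trans mm",(Rc@(r.x[3:]*[1,-1,-1])*1000).round(2),"med",np.median(abs(r.fun)), "tilt about t",np.degrees(w_@t).round(2),"about n",np.degrees(w_@n).round(2))
# pile shift in scene
for cam,(y0,y1,x0,x1) in {"scene":(300,348,160,285)}.items():
  A=cv2.imread(f"pics/{cam}0.png",0);B=cv2.imread(f"pics/{cam}6.png",0)
  for nm,(y0,y1,x0,x1) in {"bat":(318,345,165,262),"rightpile":(215,282,320,425),"beater":(240,292,145,250),"tape":(220,246,262,306),"bench":(365,465,60,190)}.items():
    print(nm,np.round(cv2.phaseCorrelate(np.float32(A[y0:y1,x0:x1]),np.float32(B[y0:y1,x0:x1])),2))
```

```text
36 [ 3.4186707 -0.5184021]
([423.0, 325.0], [2.9000000953674316, -0.20000000298023224])
([438.0, 250.0], [3.4000000953674316, 0.20000000298023224])
([444.0, 253.0], [3.5, 0.4000000059604645])
([447.0, 212.0], [3.200000047683716, 0.10000000149011612])
([459.0, 201.0], [3.700000047683716, -0.4000000059604645])
([487.0, 208.0], [4.300000190734863, -0.4000000059604645])
([509.0, 200.0], [3.799999952316284, -0.4000000059604645])
([518.0, 338.0], [4.599999904632568, -0.5])
([534.0, 52.0], [5.0, -2.0])
([536.0, 208.0], [3.5999999046325684, -0.6000000238418579])
([542.0, 97.0], [0.6000000238418579, -1.5])
([550.0, 105.0], [-0.20000000298023224, -1.600000023841858])
([556.0, 99.0], [2.200000047683716, -1.7000000476837158])
([567.0, 57.0], [5.099999904632568, -1.600000023841858])
([568.0, 72.0], [5.0, -1.2000000476837158])
([571.0, 87.0], [2.799999952316284, -1.100000023841858])
([575.0, 96.0], [2.799999952316284, -1.2999999523162842])
([601.0, 73.0], [4.800000190734863, -1.399999976158142])
18 5 4
rot deg world [-0.28  1.1   0.42] trans mm [0.88 0.59 0.64] med 0.31688257653465257 tilt about t -1.13 about n -0.06Traceback (most recent call last):
  File "<stdin>", line 34, in <module>
    return _wrapfunc(a, 'round', decimals=decimals, out=out)
    return _wrapit(obj, method, *args, **kwds)
    conv = _array_converter(obj)
ValueError: setting an array element with a sequence. The requested array has an inhomogeneous shape after 1 dimensions. The detected shape was (2,) + inhomogeneous part.
```

The tray sags about 1.1° toward the far side. I'll correct that and check for shifts.

Run:
```python
from h import *
from workcell import env,vision
q=GR.copy(); q[2]=.284
env.line_to(q,rot=rv(R.from_rotvec(t*np.radians(1)).as_matrix()@M0),vel=.02)
env.sleep(.5)
B=vision.camera("scene")["color"]; cv2.imwrite("pics/scene7.png",B)
T2=vision.camera("top")["color"]; cv2.imwrite("pics/top7.png",T2)
s=env.sense(); print(s["time_s"],s["tool_pos"],s["wrist_force"]-F0,s["gripper_width"],abs(s["joint_velocities"]).max())
b=cv2.cvtColor(B,6);A=cv2.imread("pics/scene0.png",0)
for nm,(y0,y1,x0,x1) in {"bat":(318,345,165,262),"batfront":(300,345,165,200),"rightpile":(215,282,320,425),"beater":(255,292,145,200),"tape":(220,246,262,306),"bench":(365,465,60,190)}.items():
    print(nm,np.round(cv2.phaseCorrelate(np.float32(A[y0:y1,x0:x1]),np.float32(b[y0:y1,x0:x1]))[0],2))
A=cv2.imread("pics/top0.png",0);b=cv2.cvtColor(T2,6)
for nm,(y0,y1,x0,x1) in {"right":(210,320,285,400),"beater":(140,175,180,295),"tape":(135,185,305,355)}.items():
    print("top",nm,np.round(cv2.phaseCorrelate(np.float32(A[y0:y1,x0:x1]),np.float32(b[y0:y1,x0:x1]))[0],2))
x=np.hstack([cv2.imread("pics/scene0.png")[140:350,150:290],B[140:350,150:290]]); cv2.imwrite("pics/cmp7.png",cv2.resize(x,None,fx=2.8,fy=2.8,interpolation=cv2.INTER_CUBIC))
```

```text
17.1333 [0.49413021 0.16930801 0.28399405] [ 0.6194294   0.39481372 -2.02515376] 0.0629440893723052 0.0014192862385299623
bat [0.09 0.87]
batfront [0.16 0.72]
rightpile [-0.   -0.01]
beater [-0.    0.02]
tape [0.49 0.47]
bench [ 0.48 -0.01]
top right [-0.   -0.06]
top beater [0. 0.]
top tape [0.03 0.02]
```

View pics/cmp7.png

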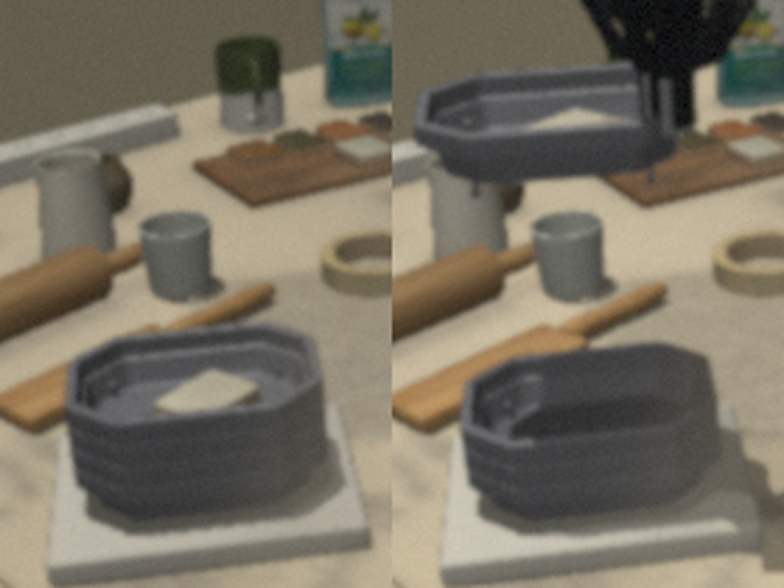

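Run:
```python
from workcell import env
print(env.finish_job()); print(env.sense()["time_s"])
```

```text
the job is handed in; nothing more can be done
None
the job is handed in; nothing more can be done
```

The left top tray, the one with the tile, came off its pile corner first. I handed the job in with the arm holding it level over the left pile. The tray's centre is about 28 cm above the bench and its feet about 25 cm, after about 17 s of the 38 s allowed.

I gripped the clipped edge nearest the robot at 90 N and tilted the tray about its far edge to 11°. A force-limited lift then freed the last foot, and I lifted the tray clear and levelled it.

**Last checks:**
- **Load:** the wrist carried a steady 2 N or so, which is about the tray and tile, and the arm was still.
- **Tile:** it lies flat on the tray floor in about the same place as before. The fingers did not touch it.
- **Level:** I measured about 1.1° of sag, a rough estimate, and turned the tool 1° to take it out. I did not measure again after that.
- **Other things:** the right pile with its tray and rib, the beater and the tape showed no shift in the top view. In the scene view the tape patch read about 0.5 pixel off, the same size of reading as the empty bench.
- **Left pile, not fully settled:** one scene-view measurement put its base 0.7 to 0.9 pixel off (about 1.5 mm). The arm's shadow fell on that patch, so this may be an artefact, and I saw no shift by eye. A small shift can't be ruled out.

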